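# Pack the food jars into their lunch caddies

### The arm

A 6-joint arm with a two-finger parallel gripper is mounted at the origin on the work surface. World frame = base frame: x ahead of the robot, y to its left, z up, the work surface at z = 0. Lengths are in m, angles in rad, forces in N, time in s.
With the tool pointing down it reaches from about 0.3 to 0.775 m from the base axis. Payload 14.6 kg.
Tool frame: the origin (TCP) lies on the centre line of the jaws, within the pads' length; the fingertips stand 22 mm ahead of it and the grasp point (between the pads) lies 3 mm ahead of it; z points along the fingers, y is the line along which they close (so a half turn about z gives the same grasp; the last joint's range is limited). The gripper opens to 94 mm and grips with 3 to 60 N. Pads are 16 mm wide; open, the fingers measure 119 mm over their backs; the gripper's body (75 mm by 177 mm) begins 78 mm behind the grasp point.
Start: joints at [-1.374, 0.3, 1.521, -0, 1.321, -0.067], TCP at [0.143, -0.531, 0.227] pointing down, gripper open.
Joint ranges: [-3.03, 3.03], [-0.79, 2.21], [0.23, 2.52], [-1.04, 4.18], [0, 3.07], [-2.55, 2.55]. Speed limits (rad/s): [2.22, 2.22, 2.57, 3.14, 3.14, 3.14].

### API

Orientations are given as a unit quaternion [x, y, z, w].
In Python, from bench import sense, snapshot, camera_info, finish_job, find_in, cut_out gives the robot as it stands.
- The arm moves only by the shell command python3 -m crank 'ROWS' [OPENING] [FORCE]. ROWS is JSON, a list of rows, each a list of 4 numbers: the shift along the tool's x, y, z in mm, then the turn about the tool's z in rad. A call has 1 to 12 rows; each row is the pose to reach, as a shift and turn from the pose commanded when the call began, along the tool's axes at that moment; what a row does not reach only later rows make up. A row lasts 1/8 s, in which the tool goes at most 62.5 mm and 10.7 degrees, less where a joint would pass 70% of its speed; a pose out of reach is approached as far as the arm can. A call with a gripper value outside its range is refused whole. OPENING is the opening, from -1 (shut) to 1 (fully open), so that 0 is half open, set as the call begins (- or left out, the last holds). The fingers move at their own pace and stop on an object; FORCE is the grip in N (left out, the last holds). Time passes only in rows, so rows that repeat a pose let the fingers close. It gives the time, the measured TCP pose, the force, the opening and the grip force at its end, in the units of the state.
- sense(): the state, without advancing time (a new reading comes with each control period).
- snapshot(name): name is "scene" or "top" or "wrist"; returns the picture (400x640x3 uint8, blue, green, red); there is no depth.
- camera_info(name): a dict with "fx", "fy", "cx", "cy" (pixels), "distortion" ([k1, k2, p1, p2, k3] as OpenCV has them; the pictures are not rectified), "view" (4x4, takes a point from world to camera coordinates). Camera axes: x right, y down, z forward; pixel columns grow to the right and rows downward; lengths in m; the calibration is good to about 2 mm. A picture is of the moment at which its call begins: read the wrist's pose just before it. camera_info takes no time and is no camera call; for the wrist camera it gives the pose at the moment of the call.
- finish_job(): hands the job in; it is judged then, once.
Trained networks look in the newest picture that a camera, given by its name, has taken for a name from the list of things; names that differ only in an ending like _2 or _b are one class to them, and where a whole thing is asked for, a point or a joint stands for the part that bears it (a point fixed in the world has none). Each returns a list of dicts, best first, with "score" (0 to 1); they miss things now and then, are a little off and sometimes report something else, mostly with a low value. They report only what shows in the picture. A call takes as long as a camera call. They do not tell look-alikes from the thing itself.
- find_in(thing, camera): "box" ([left, top, right, bottom] in pixels, round what is visible of it).
- cut_out(thing, camera): "mask" (400x640 bool, what is visible of it) and "box" ([left, top, right, bottom] in pixels, round what is visible of it).
The state is a dict: "time_s": time; "q": joint angles; "qvel": joint speeds; "effort": joint torques, N m; "tcp_pos": TCP position; "orientation": TCP orientation; "wrist_force": force on the tool from outside, world axes, zero at the start; "torque": the same for the moment, N m; "gripper_width": finger opening in m; "finger_force": force on a finger pad.
Only numpy, scipy, OpenCV 4.12 (cv2) and the standard library are available. Lean on these libraries where they do the work, as an engineer would, in place of code of your own. Each camera call takes 0.05 s, during which the arm holds its last target. There are 200 camera calls.

### The job

Pack the three lunches: take each insulated food jar and stand it upright in the empty bay of the lunch caddy of its own colour, beside the black ice block. Set the jars down rather than dropping them, keep them upright on the way, and leave the purple tumbler, the spare ice block and the clear lidded container where they are.

Things in the scene. Friction and masses are not known exactly. Their poses are not given: they have to be found in the camera images.
- jar_purple_center (a point): Centre (half-way up) of the purple insulated food jar: a closed upright cylinder 60 mm in diameter, 100 mm tall; the top 32 mm is its purple screw lid, same diameter, above a thin steel ring. Loose on the bench, 0.2 to 0.5 kg, can be gripped across any diameter. z is the jar's axis, up out of the lid.
- jar_orange_center (a point): Centre (half-way up) of the orange insulated food jar: a closed upright cylinder 60 mm in diameter, 100 mm tall; the top 32 mm is its orange screw lid, same diameter, above a thin steel ring. Loose on the bench, 0.2 to 0.5 kg, can be gripped across any diameter. z is the jar's axis, up out of the lid.
- jar_teal_center (a point): Centre (half-way up) of the teal insulated food jar: a closed upright cylinder 60 mm in diameter, 100 mm tall; the top 32 mm is its teal screw lid, same diameter, above a thin steel ring. Loose on the bench, 0.2 to 0.5 kg, can be gripped across any diameter. z is the jar's axis, up out of the lid.
- caddy_purple_bay (a point): Middle of the empty bay's floor, 4 mm above the bench, in the purple lunch caddy: an open oblong tray fixed to the bench, 92 (x) x 168 (y) mm outside, 40 mm high, walls 4 mm. The bay is 84 (x) x 82 (y) mm, about 11 mm to spare each side of a jar. The other half of the caddy, towards -y, holds a black ice block, its top 32 mm above the bench, behind a 34 mm high divider. z is up.
- caddy_orange_bay (a point): Middle of the empty bay's floor, 4 mm above the bench, in the orange lunch caddy: an open oblong tray fixed to the bench, 92 (x) x 168 (y) mm outside, 40 mm high, walls 4 mm. The bay is 84 (x) x 82 (y) mm, about 11 mm to spare each side of a jar. The other half of the caddy, towards -y, holds a black ice block, its top 32 mm above the bench, behind a 34 mm high divider. z is up.
- caddy_teal_bay (a point): Middle of the empty bay's floor, 4 mm above the bench, in the teal lunch caddy: an open oblong tray fixed to the bench, 92 (x) x 168 (y) mm outside, 40 mm high, walls 4 mm. The bay is 84 (x) x 82 (y) mm, about 11 mm to spare each side of a jar. The other half of the caddy, towards -y, holds a black ice block, its top 32 mm above the bench, behind a 34 mm high divider. z is up.
- tumbler_center (a point): Centre (half-way up) of an open purple drinking tumbler without a lid, rim 68 mm in diameter, 100 mm tall, loose, standing on the bench. It is not a food jar: a bystander.
- spare_ice_center (a point): Centre of a loose spare black silicone ice block lying on the bench, 55 mm (x) x 80 mm (y) x 25 mm high. A bystander.
- clear_box_center (a point): Centre of a loose clear plastic container with a white-clipped lid, 108 mm (x) x 106 mm (y) x 55 mm high, standing on the bench to the robot's left of the caddies. A bystander.
Mind the look-alikes: they are no part of the job. Leave any green, pink or yellow look-alike of the part that bears jar_orange_center alone.

How it is judged:
By the outcome, as a careful person would: the job done as asked, in the order asked, and still so for the second after the job is handed in, with the robot touching nothing.
It also fails if it takes over 96 s, if anything falls off the work surface, if the arm or the gripper's body presses on something with over 40 N, if the wrist force passes 120 N, or if a joint passes its speed limit or range.

## Working session

There is one attempt and no reset: what is moved stays moved. The work goes in short steps, Python scripts to look and compute and a shell command to move; the robot and the scene stay as the last step left them, time stands still between calls to the robot, and variables do not carry over. Pictures are saved under pics/ and viewed, at most 14 in all, crops included, and the job is handed in when it is done.

```bash
mkdir -p pics; ls
python3 - <<'E'
from bench import *
import cv2
for n in ["scene","top"]:
    cv2.imwrite(f"pics/{n}0.png",snapshot(n))
print(sense()); print(camera_info("top"))
E
```

```text
pics
{'time_s': 0.1, 'q': array([-1.37359083e+00,  3.00418325e-01,  1.52146312e+00, -1.68663650e-05,
        1.32068253e+00, -6.66273230e-02]), 'qvel': array([-0.00017517, -0.00127028, -0.00240639, -0.00058461,  0.00154607,
       -0.00076936]), 'effort': array([ 1.46340280e-03, -5.32638502e+01, -3.53279757e+01,  7.09460699e-02,
        2.35438946e-02, -6.11528935e-05]), 'tcp_pos': array([ 0.14337248, -0.53079067,  0.22696516]), 'orientation': array([ 9.91311249e-01,  1.31536198e-01, -3.98383139e-05, -4.84095033e-04]), 'wrist_force': array([-0.60898097, -0.07074075,  0.4867458 ]), 'torque': array([ 0.01618981,  0.02427494, -0.05332278]), 'finger_force': 0.0, 'gripper_width': 0.09397494692860311}
{'fx': 381.4287531970483, 'fy': 381.4287531970483, 'cx': 323.3656211766315, 'cy': 194.92872461419302, 'distortion': array([-0.05377505,  0.        ,  0.        ,  0.        ,  0.        ]), 'view': array([[ 0.01039481, -0.99989416,  0.01017908,  0.06462765],
       [-0.99584592, -0.01127254, -0.09035399,  0.48065841],
       [ 0.09045917, -0.00919758, -0.99585769,  0.96459353],
       [ 0.        ,  0.        ,  0.        ,  1.        ]])}
```

View pics/top0.png

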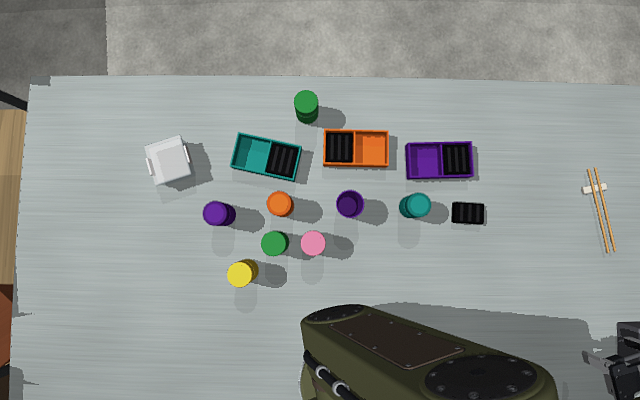

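View pics/scene0.png

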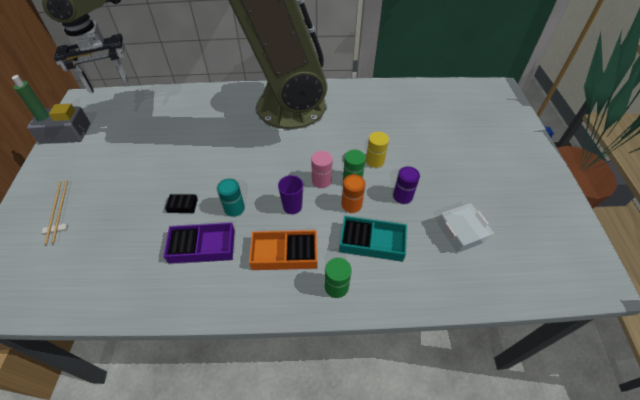

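The top view shows the jar lids: purple (218,213), orange (280,204) and teal (415,205). The tumbler is at (350,204). The empty bays are at teal (252,153), orange (372,149) and purple (423,160). The green, pink and yellow jars are decoys.

```bash
cat > h.py <<'E'
import numpy as np, cv2, json
from scipy.optimize import minimize
from bench import *
def proj(ci,P):
    V=ci["view"]; K=np.array([[ci["fx"],0,ci["cx"]],[0,ci["fy"],ci["cy"]],[0,0,1.]])
    return cv2.projectPoints(np.float64(P),cv2.Rodrigues(V[:3,:3])[0],V[:3,3],K,np.array(ci["distortion"]))[0][:,0]
def ground(ci,uv,z):
    f=lambda p:np.sum((proj(ci,[[p[0],p[1],z]])[0]-uv)**2)
    return minimize(f,[.5,0],method="Nelder-Mead",options=dict(xatol=1e-5,fatol=1e-4)).x
a=np.linspace(0,2*np.pi,40)[:-1]
def cyl(p): return np.array([[p[0]+.03*np.cos(t),p[1]+.03*np.sin(t),z] for z in(0,.1) for t in a])
def tray(p):
    c,s=np.cos(p[2]),np.sin(p[2])
    return np.array([[p[0]+c*x-s*y,p[1]+s*x+c*y,z] for z in(0,.04) for x in(-.046,.046) for y in(-.084,.084)])
def draw(ci,P):
    h=cv2.convexHull(np.float32(proj(ci,P)))
    m=np.zeros((1600,2560),np.uint8); cv2.fillPoly(m,[np.int32(np.round(h*4+1.5))],1); return m
def fit(ci,mask,model,p0,step):
    M=cv2.resize(mask.astype(np.uint8),(2560,1600),interpolation=cv2.INTER_NEAREST)
    def f(p):
        m=draw(ci,model(p)); return 1-(m&M).sum()/(m|M).sum()
    p0=np.array(p0); S=np.vstack([p0]+[p0+d for d in np.diag(step)])
    r=minimize(f,p0,method="Nelder-Mead",options=dict(initial_simplex=S,xatol=2e-4,fatol=1e-4))
    return r.x,1-r.fun
def hull(m):
    c=max(cv2.findContours(m.astype(np.uint8),cv2.RETR_EXTERNAL,cv2.CHAIN_APPROX_NONE)[0],key=cv2.contourArea)
    o=np.zeros(m.shape,np.uint8); cv2.fillPoly(o,[cv2.convexHull(c)],1); return o
def go(x,y,z,yaw):
    """shift (tool axes, mm) and turn from the present pose; yaw = world angle of tool y, mod pi"""
    from scipy.spatial.transform import Rotation as R
    s=sense(); r=R.from_quat(s["orientation"]).as_matrix()
    d=r.T@(np.array([x,y,z])-s["tcp_pos"])*1000
    cur=np.arctan2(r[1,1],r[0,1]); t=-(yaw-cur); t=(t+np.pi/2)%np.pi-np.pi/2
    print("shift",d.round(1),"turn",round(t,3),"tcp",s["tcp_pos"].round(4),"q6",s["q"][5].round(2),"t",s["time_s"],"w",round(s["gripper_width"],4))
E
python3 - <<'E'
from h import *
ci=camera_info("top"); im=snapshot("top"); hsv=cv2.cvtColor(im,cv2.COLOR_BGR2HSV)
col=dict(purple=(218,213),orange=(280,204),teal=(415,205))
cad=dict(purple=(439,160),orange=(356,149),teal=(267,157)); wall=dict(purple=(423,162),orange=(375,150),teal=(250,153))
out={}
for c,uv in col.items():
    ms=cut_out(f"jar_{c}_center","top")
    ms=[m for m in ms if m["mask"][uv[1],uv[0]]]
    print(c,[(round(m["score"],2),np.round(m["box"])) for m in ms])
    if ms:
        p,i=fit(ci,ms[0]["mask"],cyl,ground(ci,uv,.1),[.01,.01]); print(" jar",p.round(4),"iou",round(i,3)); out["jar_"+c]=p.tolist()
    h=int(hsv[wall[c][1],wall[c][0],0])
    m=((abs(hsv[...,0].astype(int)-h)<10)&(hsv[...,1]>110))
    w=np.zeros_like(m); u,v=cad[c]; w[v-32:v+30,u-46:u+44]=1
    m=hull(m&w); best=max((fit(ci,m,tray,[*ground(ci,cad[c],.02),y0],[.01,.01,.1]) for y0 in(-.2,.2)),key=lambda r:r[1])
    p,i=best; uvw=ground(ci,wall[c],.004); 
    s=np.sign((uvw-p[:2])@[-np.sin(p[2]),np.cos(p[2])])
    b=p[:2]+s*.039*np.array([-np.sin(p[2]),np.cos(p[2])])
    print(" caddy",p.round(4),"iou",round(i,3),"bay",b.round(4)); out["bay_"+c]=[*b,p[2]]
json.dump(out,open("out.json","w"))
for n in["tumbler_center"]:
    print(n,[(round(m["score"],2),np.round(m["box"])) for m in find_in(n,"top")])
for n,uv in dict(green=(274,243),pink=(313,243),yellow=(240,274),tumbler=(350,204),green2=(306,102)).items(): print(n,ground(ci,uv,.1).round(3))
go(*out["jar_teal"],.227,np.pi/2)
E
```

```text
purple [(0.65, array([201., 200., 236., 228.]))]
 jar [0.4283 0.3286] iou 0.931
 caddy [ 0.5763 -0.2324  0.0391] iou 0.978 bay [ 0.5748 -0.1934]
orange [(0.73, array([268., 189., 294., 216.]))]
 jar [0.4537 0.1758] iou 0.955
 caddy [ 0.604  -0.0122 -0.0127] iou 0.98 bay [ 0.6036 -0.0512]
teal [(0.65, array([398., 193., 432., 218.]))]
 jar [ 0.455 -0.157] iou 0.922
 caddy [ 0.5781  0.2203 -0.2102] iou 0.978 bay [0.5863 0.2585]
tumbler_center [(0.74, array([336., 189., 368., 217.])), (0.66, array([267., 191., 294., 219.]))]
green [0.358 0.186]
pink [0.359 0.094]
yellow [0.285 0.264]
tumbler [0.452 0.007]
green2 [0.7   0.115]
shift [ 398.3 -279.7    0.4] turn 0.264 tcp [ 0.1434 -0.5309  0.2273] q6 -0.07 t 0.35 w 0.0936
```

```bash
python3 -m crank '[[36,-25,0,0.024],[72,-51,0,0.048],[109,-76,0,0.072],[145,-102,0,0.096],[181,-127,0,0.12],[217,-153,0,0.144],[253,-178,0,0.168],[290,-204,0,0.192],[326,-229,0,0.216],[362,-254,0,0.24],[398,-280,0,0.264],[398,-280,0,0.264]]' 1 20
python3 - <<'E'
from h import *
o=json.load(open("out.json")); go(*o["jar_teal"],.073,np.pi/2)
ci=camera_info("wrist"); im=snapshot("wrist"); P=cyl(o["jar_teal"])
for u in proj(ci,P): cv2.circle(im,tuple(int(v) for v in u),1,(0,0,255),-1)
cv2.imwrite("pics/w1.png",im)
ms=cut_out("jar_teal_center","wrist"); print([(round(m["score"],2),np.round(m["box"])) for m in ms])
E
```

```text
time_s: 1.85
tcp_pos: [0.4556, -0.1551, 0.2273]
orientation: [1.0, 0.001, -0.0, -0.0]
wrist_force: [-0.1, -0.5, -0.3]
gripper_width: 0.0939
finger_force: 0.0
shift [ -0.6   1.9 154.3] turn 0.003 tcp [ 0.4556 -0.1551  0.2273] q6 1.16 t 1.85 w 0.0939
[(0.92, array([289., 163., 348., 231.]))]
```

View pics/w1.png

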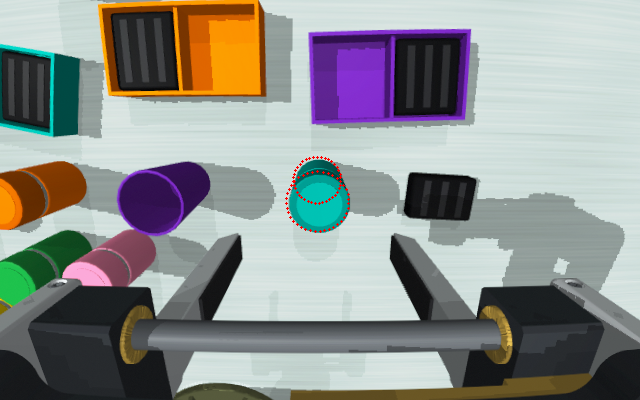

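The projected teal jar outline (red) matches the picture at (318,200) to about a pixel. I'll descend and grasp.

```bash
python3 -m crank '[[-0.6,2,30,0],[-0.6,2,60,0],[-0.6,2,90,0],[-0.6,2,115,0],[-0.6,2,135,0],[-0.6,2,148,0],[-0.6,2,154,0],[-0.6,2,154,0]]' && python3 -m crank '[[0,0,0,0],[0,0,0,0],[0,0,0,0],[0,0,0,0],[0,0,0,0],[0,0,0,0],[0,0,0,0],[0,0,0,0]]' -1 25 && python3 -m crank '[[0,0,-5,0],[0,0,-15,0],[0,0,-35,0],[0,0,-60,0],[0,0,-85,0],[0,0,-110,0],[0,0,-130,0],[0,0,-140,0],[0,0,-140,0]]'; python3 -c "
from h import *
o=json.load(open('out.json'));b=o['bay_teal'];print(b);go(b[0],b[1],.213,b[2]+np.pi/2)"
```

```text
time_s: 2.95
tcp_pos: [0.454, -0.1591, 0.0736]
orientation: [1.0, -0.0, 0.0, 0.0]
wrist_force: [-0.2, 0.7, -0.2]
gripper_width: 0.0942
finger_force: 0.0
time_s: 3.95
tcp_pos: [0.4541, -0.1589, 0.0736]
orientation: [1.0, -0.0, 0.0, 0.0]
wrist_force: [-0.9, 1.4, 3.9]
gripper_width: 0.0597
finger_force: 25.0
time_s: 5.08
tcp_pos: [0.4541, -0.1589, 0.2138]
orientation: [1.0, -0.0, 0.0, 0.0]
wrist_force: [-0.1, -0.6, -3.3]
gripper_width: 0.0598
finger_force: 25.0
[0.5862637542360213, 0.2584667493249023, -0.21019579858400456]
shift [ 132.1 -417.4    0.7] turn 0.21 tcp [ 0.4541 -0.1589  0.2138] q6 1.16 t 5.075 w 0.0598
```

```bash
python3 -m crank '[[4,-13,0,0.01],[12,-38,0,0.02],[24,-76,0,0.04],[37,-117,0,0.06],[51,-161,0,0.08],[65,-205,0,0.1],[79,-250,0,0.13],[93,-294,0,0.15],[106,-335,0,0.17],[117,-370,0,0.19],[126,-398,0,0.2],[132,-417,0,0.21]]' && python3 -m crank '[[0,0,0,0],[0,0,0,0]]'
python3 - <<'E'
from h import *
o=json.load(open('out.json'));b=o['bay_teal'];go(b[0],b[1],.0785,b[2]+np.pi/2)
ci=camera_info("wrist"); im=snapshot("wrist"); c,s=np.cos(b[2]),np.sin(b[2]); 
for z in(.004,.04):
  P=[[b[0]+c*x-s*y,b[1]+s*x+c*y,z] for x,y in((-.042,-.041),(.042,-.041),(.042,.041),(-.042,.041))]
  cv2.polylines(im,[np.int32(proj(ci,P))],True,(0,0,255),1)
cv2.imwrite("pics/w2.png",im)
E
```

```text
time_s: 6.58
tcp_pos: [0.5859, 0.2593, 0.2118]
orientation: [0.995, -0.105, -0.001, 0.0]
wrist_force: [-0.8, -0.6, -4.0]
gripper_width: 0.0598
finger_force: 25.0
time_s: 6.82
tcp_pos: [0.5859, 0.2575, 0.2127]
orientation: [0.994, -0.105, -0.001, 0.0]
wrist_force: [-0.5, -0.2, -2.6]
gripper_width: 0.0594
finger_force: 25.0
shift [  0.3  -1.2 134.2] turn -0.0 tcp [0.5859 0.2575 0.2127] q6 2.14 t 6.825 w 0.0594
```

View pics/w2.png

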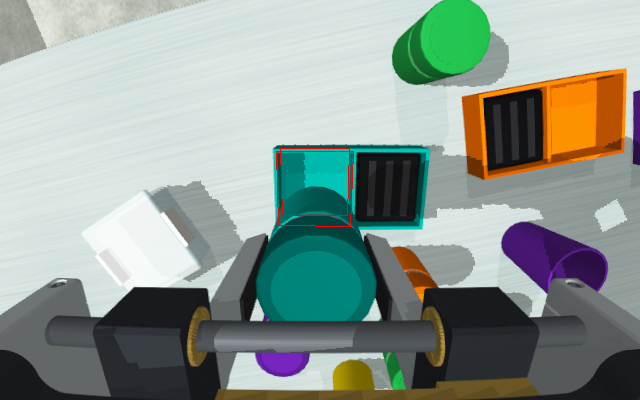

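The bay outline (red, about (315,185)) sits on the real teal bay. The white box and the neighbours are clear. Next I'll lower the jar.

```bash
python3 -m crank '[[0,-1,10,0],[0,-1,30,0],[0,-1,55,0],[0,-1,80,0],[0,-1,100,0],[0,-1,114,0],[0,-1,123,0],[0,-1,129,0],[0,-1,132,0],[0,-1,134,0],[0,-1,135,0],[0,-1,135,0]]'
```

```text
time_s: 8.38
tcp_pos: [0.5864, 0.2591, 0.0786]
orientation: [0.994, -0.105, 0.0, -0.0]
wrist_force: [0.0, 0.8, -4.1]
gripper_width: 0.06
finger_force: 25.0
```

```bash
python3 -m crank '[[0,0,0.5,0],[0,0,1,0],[0,0,1,0],[0,0,1,0]]' && python3 -m crank '[[0,0,0,0],[0,0,0,0],[0,0,0,0],[0,0,0,0]]' 0.6; python3 -m crank '[[0,0,-10,0],[0,0,-25,0],[0,0,-50,0],[0,0,-80,0],[0,0,-115,0],[0,0,-145,0],[0,0,-150,0]]' 0.9;  python3 -c "
from h import *
o=json.load(open('out.json'));go(*o['jar_purple'],.227,np.pi/2)"
```

```text
time_s: 8.88
tcp_pos: [0.5864, 0.2591, 0.0776]
orientation: [0.994, -0.105, 0.0, -0.0]
wrist_force: [-1.4, -0.7, -0.3]
gripper_width: 0.0596
finger_force: 25.0
time_s: 9.38
tcp_pos: [0.5864, 0.2591, 0.0775]
orientation: [0.994, -0.105, 0.0, -0.0]
wrist_force: [0.3, 0.4, 0.0]
gripper_width: 0.075
finger_force: 0.0
time_s: 10.25
tcp_pos: [0.5869, 0.2593, 0.2305]
orientation: [0.994, -0.105, 0.002, -0.001]
wrist_force: [-0.4, 0.4, -0.1]
gripper_width: 0.0894
finger_force: 0.0
shift [-169.5  -34.6    2.9] turn -0.21 tcp [0.5869 0.2593 0.2305] q6 2.14 t 10.25 w 0.0894
```

```bash
python3 -m crank '[[-15,-3,0,-0.02],[-45,-9,0,-0.06],[-80,-16,0,-0.1],[-115,-24,1,-0.14],[-145,-30,2,-0.18],[-163,-33,3,-0.2],[-170,-35,3,-0.21],[-170,-35,3,-0.21]]' 1
python3 - <<'E'
from h import *
o=json.load(open("out.json")); j=o["jar_purple"]; 
ci=camera_info("wrist"); im=snapshot("wrist"); 
ms=cut_out("jar_purple_center","wrist"); t=proj(ci,[[*j,.1]])[0].astype(int); print(t,[(round(m["score"],2),np.round(m["box"])) for m in ms])
m=[m for m in ms if m["mask"][t[1],t[0]]]
if m: j,i=fit(ci,m[0]["mask"],cyl,j,[.005,.005]); print(j,i)
for u in proj(ci,cyl(j)): cv2.circle(im,tuple(int(v) for v in u),1,(0,0,255),-1)
cv2.imwrite("pics/w3.png",im)
go(*o["jar_purple"],.073,np.pi/2);go(*j,.073,np.pi/2)
E
```

```text
time_s: 11.25
tcp_pos: [0.4274, 0.3288, 0.2243]
orientation: [1.0, -0.0, -0.0, 0.0]
wrist_force: [0.2, -0.3, 0.4]
gripper_width: 0.0943
finger_force: 0.0
[315 201] [(0.92, array([287., 158., 347., 234.]))]
[0.42817256 0.32938444] 0.9526253657034338
shift [ 4.000e-01 -1.000e-01  1.513e+02] turn -0.001 tcp [0.4279 0.3285 0.2243] q6 2.16 t 11.35 w 0.094
shift [  0.3  -0.9 151.3] turn -0.001 tcp [0.4279 0.3285 0.2243] q6 2.16 t 11.35 w 0.094
```

View pics/w3.png

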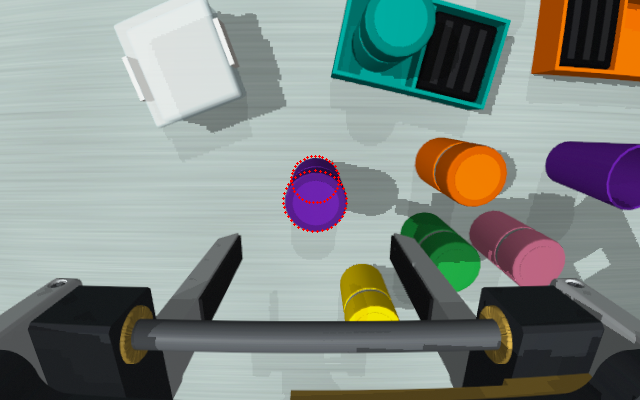

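The teal jar is standing upright in its bay. The purple jar fit at (315,200) is good, so I'll grasp it.

```bash
python3 -m crank '[[0,0,30,0],[0,0,60,0],[0,0,90,0],[0,0,115,0],[0,0,133,0],[0,-1,145,0],[0,-1,151,0],[0,-1,151,0]]' && python3 -m crank '[[0,0,0,0],[0,0,0,0],[0,0,0,0],[0,0,0,0],[0,0,0,0],[0,0,0,0]]' -1 25 && python3 -m crank '[[0,0,-5,0],[0,0,-15,0],[0,0,-35,0],[0,0,-60,0],[0,0,-85,0],[0,0,-110,0],[0,0,-130,0],[0,0,-140,0],[0,0,-140,0]]'; python3 -c "
from h import *
o=json.load(open('out.json'));b=o['bay_purple'];print(b);go(b[0],b[1],.213,b[2]+np.pi/2)"
```

```text
time_s: 12.35
tcp_pos: [0.4275, 0.3298, 0.0735]
orientation: [1.0, -0.0, 0.0, -0.0]
wrist_force: [0.2, 0.4, 0.6]
gripper_width: 0.094
finger_force: 0.0
time_s: 13.1
tcp_pos: [0.4274, 0.3298, 0.0736]
orientation: [1.0, -0.0, 0.0, -0.0]
wrist_force: [-0.8, -1.1, 2.6]
gripper_width: 0.0595
finger_force: 25.0
time_s: 14.22
tcp_pos: [0.4274, 0.3298, 0.2138]
orientation: [1.0, -0.0, 0.0, -0.0]
wrist_force: [-0.2, 0.1, -2.2]
gripper_width: 0.0594
finger_force: 25.0
[0.5747992753145235, -0.1934056505623739, 0.039131158348966855]
shift [147.5 523.2   0.7] turn -0.039 tcp [0.4274 0.3298 0.2138] q6 2.16 t 14.225 w 0.0594
```

```bash
python3 -m crank '[[4,14,0,0],[11,40,0,0],[23,80,0,-0.01],[35,125,0,-0.01],[49,173,0,-0.01],[62,221,0,-0.02],[76,269,0,-0.02],[90,317,0,-0.02],[103,365,0,-0.03],[116,410,0,-0.03],[127,450,0,-0.03],[136,482,0,-0.04]]' && python3 -m crank '[[6,23,0,0],[10,36,0,0],[11.5,41,0,0],[11.5,41,0,0],[11.5,41,0,0]]'
python3 - <<'E'
from h import *
o=json.load(open('out.json'));b=o['bay_purple'];go(b[0],b[1],.0785,b[2]+np.pi/2)
ci=camera_info("wrist"); im=snapshot("wrist"); c,s=np.cos(b[2]),np.sin(b[2]); 
for z in(.004,.04):
  P=[[b[0]+c*x-s*y,b[1]+s*x+c*y,z] for x,y in((-.042,-.041),(.042,-.041),(.042,.041),(-.042,.041))]
  cv2.polylines(im,[np.int32(proj(ci,P))],True,(0,0,255),1)
cv2.imwrite("pics/w4.png",im)
E
```

```text
time_s: 15.72
tcp_pos: [0.5627, -0.1547, 0.2124]
orientation: [1.0, 0.019, -0.001, -0.0]
wrist_force: [0.9, 0.3, -2.4]
gripper_width: 0.0596
finger_force: 25.0
time_s: 16.35
tcp_pos: [0.5763, -0.1921, 0.2135]
orientation: [1.0, 0.02, -0.0, -0.0]
wrist_force: [-0.5, -0.5, -2.4]
gripper_width: 0.0596
finger_force: 25.0
shift [ -1.6   1.2 135. ] turn 0.001 tcp [ 0.5763 -0.1921  0.2135] q6 1.15 t 16.35 w 0.0596
```

View pics/w4.png

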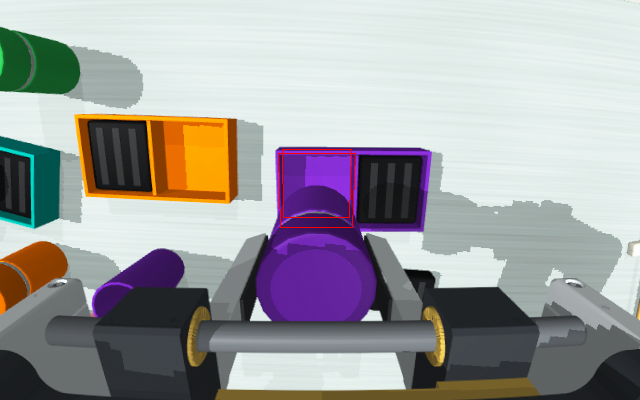

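The predicted bay outline matches the purple bay at (315,185), so I'll lower the jar.

```bash
python3 -m crank '[[0,0,10,0],[-1,1,30,0],[-1.5,1,55,0],[-1.5,1,80,0],[-1.5,1,100,0],[-1.5,1,114,0],[-1.5,1,123,0],[-1.5,1,129,0],[-1.5,1,132,0],[-1.5,1,134,0],[-1.5,1,135,0],[-1.5,1,135,0]]' && python3 -m crank '[[0,0,0.5,0],[0,0,1,0],[0,0,1,0],[0,0,1,0]]'
```

```text
time_s: 17.9
tcp_pos: [0.575, -0.1938, 0.0786]
orientation: [1.0, 0.02, 0.0, 0.0]
wrist_force: [-0.4, 0.5, -2.6]
gripper_width: 0.0598
finger_force: 25.0
time_s: 18.4
tcp_pos: [0.575, -0.1938, 0.0776]
orientation: [1.0, 0.02, 0.0, 0.0]
wrist_force: [-0.0, 0.5, -0.4]
gripper_width: 0.0595
finger_force: 25.0
```

```bash
python3 -m crank '[[0,0,0,0],[0,0,0,0],[0,0,0,0],[0,0,0,0]]' 0.6; python3 -m crank '[[0,0,-10,0],[0,0,-25,0],[0,0,-50,0],[0,0,-80,0],[0,0,-115,0],[0,0,-145,0],[0,0,-150,0]]' 0.9;  python3 -c "
from h import *
o=json.load(open('out.json'));go(*o['jar_orange'],.227,np.pi/2)"
```

```text
time_s: 18.9
tcp_pos: [0.575, -0.1938, 0.0775]
orientation: [1.0, 0.02, 0.0, 0.0]
wrist_force: [-0.6, 0.1, -0.2]
gripper_width: 0.0752
finger_force: 0.0
time_s: 19.77
tcp_pos: [0.5755, -0.194, 0.2304]
orientation: [1.0, 0.02, 0.002, 0.001]
wrist_force: [0.4, 0.3, 0.1]
gripper_width: 0.0892
finger_force: 0.0
shift [-107.  -374.3    2.3] turn 0.04 tcp [ 0.5755 -0.194   0.2304] q6 1.15 t 19.775 w 0.0892
```

```bash
python3 -m crank '[[-5,-15,0,0],[-15,-50,0,0.01],[-27,-95,0,0.01],[-40,-140,0,0.02],[-53,-185,1,0.02],[-66,-230,1,0.03],[-79,-275,2,0.03],[-91,-318,2,0.03],[-100,-352,2,0.04],[-107,-373,2,0.04],[-107,-374,2,0.04],[-107,-374,2,0.04]]' 1
python3 - <<'E'
from h import *
o=json.load(open("out.json")); j=o["jar_orange"]; 
ci=camera_info("wrist"); im=snapshot("wrist"); 
ms=cut_out("jar_orange_center","wrist"); t=proj(ci,[[*j,.1]])[0].astype(int); print(t,[(round(m["score"],2),np.round(m["box"])) for m in ms])
m=[m for m in ms if m["mask"][t[1],t[0]]]
if m: j,i=fit(ci,m[0]["mask"],cyl,j,[.005,.005]); print(j,i)
for u in proj(ci,cyl(j)): cv2.circle(im,tuple(int(v) for v in u),1,(0,0,255),-1)
cv2.imwrite("pics/w5.png",im)
go(*o["jar_orange"],.073,np.pi/2);go(*j,.073,np.pi/2)
E
```

```text
time_s: 21.28
tcp_pos: [0.4528, 0.1753, 0.2248]
orientation: [1.0, -0.0, -0.001, 0.0]
wrist_force: [-0.3, 0.2, -0.2]
gripper_width: 0.0941
finger_force: 0.0
[315 201] [(0.85, array([218., 282., 273., 369.])), (0.8, array([352., 231., 412., 316.])), (0.69, array([284., 160., 347., 234.])), (0.58, array([275., 232., 335., 316.]))]
[0.45301752 0.17690902] 0.9571298632205804
shift [  0.6  -0.8 152.1] turn -0.001 tcp [0.4532 0.175  0.2251] q6 1.86 t 21.375 w 0.0942
shift [-1.000e-01 -2.000e+00  1.521e+02] turn -0.001 tcp [0.4532 0.175  0.2251] q6 1.86 t 21.375 w 0.0942
```

View pics/w5.png

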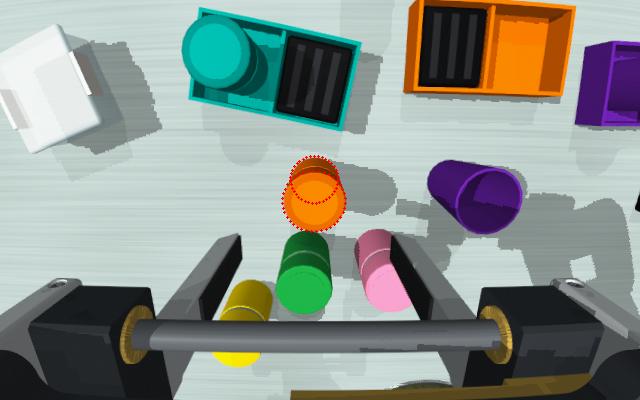

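The orange jar fit at (315,200) is good. The green and pink decoys sit behind the finger plane with clearance. Next I'll grasp the jar.

```bash
python3 -m crank '[[0,-1,30,0],[0,-1,60,0],[0,-1,90,0],[0,-1,115,0],[0,-1.5,133,0],[0,-1.5,146,0],[0,-1.5,152,0],[0,-1.5,152,0]]' && python3 -m crank '[[0,0,0,0],[0,0,0,0],[0,0,0,0],[0,0,0,0],[0,0,0,0],[0,0,0,0]]' -1 25 && python3 -m crank '[[0,0,-5,0],[0,0,-15,0],[0,0,-35,0],[0,0,-60,0],[0,0,-85,0],[0,0,-110,0],[0,0,-130,0],[0,0,-140,0],[0,0,-140,0]]'; python3 -c "
from h import *
o=json.load(open('out.json'));b=o['bay_orange'];print(b);go(b[0],b[1],.213,b[2]+np.pi/2)"
```

```text
time_s: 22.38
tcp_pos: [0.4532, 0.177, 0.0735]
orientation: [1.0, -0.0, -0.0, 0.0]
wrist_force: [0.4, -0.7, -0.8]
gripper_width: 0.0945
finger_force: 0.0
time_s: 23.12
tcp_pos: [0.4532, 0.1771, 0.0736]
orientation: [1.0, -0.0, 0.0, -0.0]
wrist_force: [-0.3, -0.4, 2.4]
gripper_width: 0.0596
finger_force: 25.0
time_s: 24.25
tcp_pos: [0.4532, 0.1771, 0.2138]
orientation: [1.0, -0.0, 0.0, -0.0]
wrist_force: [0.3, 0.5, -2.2]
gripper_width: 0.0599
finger_force: 25.0
[0.6035509387365936, -0.051178392556797354, -0.012700264696323498]
shift [150.4 228.3   0.8] turn 0.012 tcp [0.4532 0.1771 0.2138] q6 1.87 t 24.25 w 0.0599
```

```bash
python3 -m crank '[[5,8,0,0],[15,23,0,0],[32,48,0,0],[50,76,0,0],[70,106,0,0.01],[90,136,0,0.01],[109,165,0,0.01],[126,191,0,0.01],[139,211,0,0.01],[147,223,0,0.01],[150,228,0,0.012],[150,228,0,0.012]]' && python3 -m crank '[[0,0,0,0],[0,0,0,0]]'
python3 - <<'E'
from h import *
o=json.load(open('out.json'));b=o['bay_orange'];go(b[0],b[1],.0785,b[2]+np.pi/2)
ci=camera_info("wrist"); im=snapshot("wrist"); c,s=np.cos(b[2]),np.sin(b[2]); 
for z in(.004,.04):
  P=[[b[0]+c*x-s*y,b[1]+s*x+c*y,z] for x,y in((-.042,-.041),(.042,-.041),(.042,.041),(-.042,.041))]
  cv2.polylines(im,[np.int32(proj(ci,P))],True,(0,0,255),1)
cv2.imwrite("pics/w6.png",im)
E
```

```text
time_s: 25.75
tcp_pos: [0.603, -0.0509, 0.2133]
orientation: [1.0, -0.006, -0.0, -0.0]
wrist_force: [-0.7, 1.0, -2.9]
gripper_width: 0.0597
finger_force: 25.0
time_s: 26.0
tcp_pos: [0.603, -0.0504, 0.2136]
orientation: [1.0, -0.006, 0.0, 0.0]
wrist_force: [0.2, -0.6, -3.2]
gripper_width: 0.0597
finger_force: 25.0
shift [  0.6   0.7 135.1] turn 0.001 tcp [ 0.603  -0.0504  0.2136] q6 1.44 t 26.0 w 0.0597
```

View pics/w6.png

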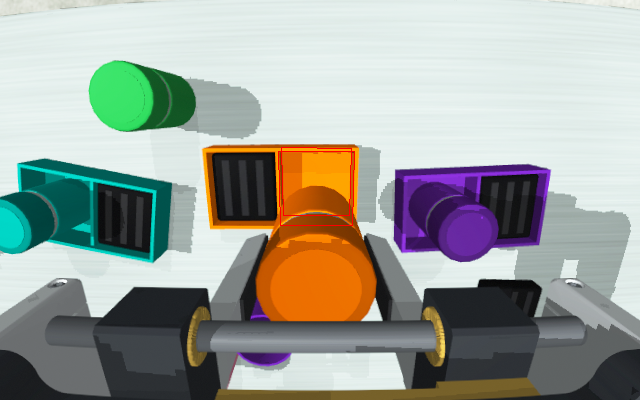

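The bay outline matches the orange bay at (318,185). The purple jar is in its bay at (455,220) with clearance, so I'll lower the orange jar.

```bash
python3 -m crank '[[0,0,10,0],[0.5,0.5,30,0],[0.5,0.5,55,0],[0.5,0.5,80,0],[0.5,0.5,100,0],[0.5,0.5,114,0],[0.5,0.5,123,0],[0.5,0.5,129,0],[0.5,0.5,132,0],[0.5,0.5,134,0],[0.5,0.5,135,0],[0.5,0.5,135,0]]' && python3 -m crank '[[0,0,0.5,0],[0,0,1,0],[0,0,1,0],[0,0,1,0]]'
```

```text
time_s: 27.55
tcp_pos: [0.6036, -0.0515, 0.0786]
orientation: [1.0, -0.006, 0.0, 0.0]
wrist_force: [0.6, -0.0, -3.5]
gripper_width: 0.0597
finger_force: 25.0
time_s: 28.05
tcp_pos: [0.6037, -0.0514, 0.0776]
orientation: [1.0, -0.006, 0.0, 0.0]
wrist_force: [0.2, -0.1, -0.5]
gripper_width: 0.0599
finger_force: 25.0
```

```bash
python3 -m crank '[[0,0,0,0],[0,0,0,0],[0,0,0,0],[0,0,0,0]]' 0.6; python3 -m crank '[[0,0,-10,0],[0,0,-25,0],[0,0,-50,0],[0,0,-80,0],[0,0,-115,0],[0,0,-145,0],[0,0,-165,0]]' 0.9; python3 -m crank '[[-30,0,0,0],[-80,0,0,0],[-120,0,0,0],[-150,0,0,0],[-160,0,0,0],[-160,0,0,0]]'; python3 -c "
from h import *
cv2.imwrite('pics/s9.png',snapshot('scene'))"
```

```text
time_s: 28.55
tcp_pos: [0.6036, -0.0514, 0.0775]
orientation: [1.0, -0.006, 0.0, 0.0]
wrist_force: [0.6, -0.1, -0.7]
gripper_width: 0.0755
finger_force: 0.0
time_s: 29.42
tcp_pos: [0.6038, -0.0514, 0.2455]
orientation: [1.0, -0.006, 0.001, 0.0]
wrist_force: [-0.2, -0.1, 0.6]
gripper_width: 0.0892
finger_force: 0.0
time_s: 30.18
tcp_pos: [0.444, -0.0495, 0.2433]
orientation: [1.0, -0.006, 0.001, 0.0]
wrist_force: [0.9, -0.2, 0.2]
gripper_width: 0.0892
finger_force: 0.0
```

View pics/s9.png

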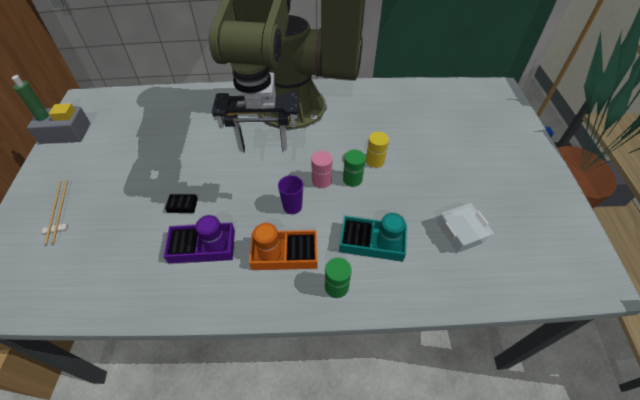

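The jars stand upright in their own caddies, purple at (209,232), orange at (266,240) and teal at (392,230). The tumbler, spare ice block, clear box and decoys are where they started.

```bash
python3 -c "
from bench import finish_job
print(finish_job())"
```

```text
the job is handed in; nothing more can be done
None
```

All three jars are standing upright in the empty bays of their own-colour caddies, nothing else was moved, and the job was handed in at about 30 s on the robot's clock.

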